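# Centre a valve block between the stops of an inspection stage

### The arm

A 6-joint arm with a two-finger parallel gripper is mounted at the origin on the work surface. World frame = base frame: x ahead of the robot, y to its left, z up, the work surface at z = 0. Lengths are in m, angles in rad, forces in N, time in s.
With the tool pointing down it reaches from about 0.325 to 1 m from the base axis. Payload 5.1 kg.
Tool frame: the origin (TCP) lies between the finger pads; the fingertips stand 11 mm ahead of it and the grasp point (between the pads) lies 8 mm behind it; z points along the fingers, y is the line along which they close (so a half turn about z gives the same grasp; the last joint's range is limited). The gripper opens to 85 mm and grips with 20 to 120 N. Pads are 22 mm wide; open, the fingers measure 114 mm over their backs; the gripper's body (76 mm by 85 mm) begins 54 mm behind the grasp point. The pads swing forward as they close: fully open they stand 13 mm farther back than shut.
Start: joints at [-0.083, 0.124, 1.65, -0, 1.367, -0.083], TCP at [0.65, -0, 0.242] pointing down, gripper open.
Joint ranges: [-2.61, 2.61], [-1.02, 2.33], [0.03, 2.71], [-1.35, 4.49], [0.32, 2.68], [-2.91, 2.91]. Speed limits (rad/s): [2.57, 2.57, 3.14, 3.14, 3.14, 3.14].

### API

Orientations are given as a unit quaternion [w, x, y, z].
In Python, from plant import ctrl gives the robot as it stands. The module is installed in compiled form; this text tells all that it offers. Calls block until the motion is done:
- ctrl.goto(position, orientation): joint-space move of the TCP to a pose.
- ctrl.servo_line(position, vel=0.15, frame=None, force_limit=None): straight line of the TCP; frame=None keeps the orientation; vel is the mean speed in m/s. With force_limit (N) it stops when the force on the tool has changed by that much, and returns True; else False.
- ctrl.move_j(angles): joint-space move.
- ctrl.move_gripper(opening, grasp_force=None): finger opening in m; grasp_force is the grip in N (None keeps the last); returns when the fingers have stopped.
- ctrl.wait(seconds).
- ctrl.ik(position, orientation): joint angles nearest the present ones, or None.
- ctrl.camera(name): name is "scene" or "side" or "wrist"; returns a dict with "image" (400x640x3 uint8, red, green, blue), "z_map" (400x640 float32, m along the optical axis (not along the pixel's ray), 0 where there is no reading), "fov_y" (degrees; the focal length in pixels is half the picture's height over the tangent of half this angle, whatever the lens; pixels are square), "cx", "cy" (the principal point, pixels), "xyz" and "orientation" of the camera in the world. Camera axes: x right, y up, looking along -z (the intrinsics and any distortion apply to the point x, -y, -z); pixel columns grow to the right and rows downward; lengths in m; the calibration is good to about 2 mm. A picture is of the moment at which its call begins.
A pose or a line that the arm cannot do raises ctrl.PlanningError and nothing moves.
- ctrl.sign_off(): hands the job in; it is judged then, once.
Trained networks look in a picture, given as the dict that the camera call returned (one of the last four; its "shot" number tells which), for a name from the list of things; names that differ only in an ending like _2 or _b are one class to them, and where a whole thing is asked for, a point or a joint stands for the part that bears it (a point fixed in the world has none). Each returns a list of dicts, best first, with "score" (0 to 1); they miss things now and then, are a little off and sometimes report something else, mostly with a low value. They report only what shows in the picture. A call takes as long as a camera call.
- ctrl.masks_of(picture, thing): "pixels" (400x640 bool, what is visible of it).
- ctrl.pinpoint(picture, thing): "position" ([x, y, z] in m, in world coordinates, good to about 4 mm: a listed point, or the origin of a listed thing).
Readings, each from a call of its own:
- ctrl.current_clock(): time.
- ctrl.current_q(): joint angles.
- ctrl.current_dq(): joint speeds.
- ctrl.current_tau(): joint torques, N m.
- ctrl.current_eef_pos(): TCP position.
- ctrl.current_tcp_rot(): TCP orientation.
- ctrl.current_force(): force on the tool from outside, world axes, zero at the start.
- ctrl.current_moment(): the same for the moment, N m.
- ctrl.current_gripper_width(): finger opening in m.
- ctrl.current_gripper_force(): force on a finger pad.
Only numpy, scipy, OpenCV 4.12 (cv2) and the standard library are available. Lean on these libraries where they do the work, as an engineer would, in place of code of your own. Each camera call takes 0.05 s, during which the arm holds its last target. There are 200 camera calls.

### The job

Take the loose aluminium valve block to the inspection stage, slip it in under the gauge bridge, and press it gently home against the rear stop, flat and square between the side stops. Then slide the black grip to its end stop so that the block stands centred between the two side stops; do not bump the bridge and leave the other parts where they are.

Things in the scene. Friction and masses are not known exactly. Their poses are not given: they have to be found in the camera images.
- block: The sample: a plain aluminium valve block, 80 (x) by 40 (y) by 24 mm (z) high, 0.2 kg, two dark bores in its top; it lies flat on the bench at the start. The same either way round. Origin: centre of its underside; x along its length.
- stage: Fixed steel inspection stage: plate 180 mm (x) by 310 mm (y -170 to +140), top at z = 20 mm. Origin: on the bench, under the middle of the place for the sample; x points right and somewhat ahead as the robot sees it (yaw -57 to -80 degrees), y ahead. On the plate a low fixed side stop, 20 mm high, spans x = 12 to 34 mm, y = 21 to 36 mm; its face at y = +21 mm looks to -y.
- rear_stop: Dark low bar fixed on the stage plate, 44 mm wide (y), 14 mm thick, 20 mm high, parallel to the stage's y; set at another distance each time (face at stage x = 35 to 45 mm). Origin: middle of the lower edge of the face that looks to the stage's -x. The block is home when its origin is 40 mm before this point.
- slide (a joint): Sliding stop on the stage's -y side (near the robot): value in m, 0 fully back, grows as it slides to the stage's +y, 0.060 at its end stop; about 3 N moves it. Its dark nose (stage x 12 to 34 mm, top at z = 40 mm) has its face at stage y = -81 mm + value: at the end stop 42 mm remain to the side stop's face for the 40 mm wide block.
- slide_knob (a point): Centre of the top of the slide's black upright grip, 24 (x) by 16 (y) mm, at stage x = -34 mm, y = -131 mm + slide value, z = 80 mm. It rises 44 mm from the slide's flat carriage (stage x -46 to 34 mm, y -146 to -101 mm + value, top at z = 36 mm).
- bridge: Fixed gauge bridge (origin and axes of the stage): post 32 mm thick, 215 mm high at stage x = 5, y = 118 mm; from it a grey arm over the sample's place, x -26 to 44 mm, y -40 to 145 mm, underside at z = 155 mm, with a gauge head 32 mm thick hanging at x = 15, y = 0 down to z = 99 mm. It bars a gripper that comes straight down; lean it back to the stage's -x.
- bearing_ring: Bystander: steel ring, 72 mm across, 18 mm high; origin at the centre of its underside.
- tape_roll: Bystander: pale roll of tape, 90 mm across, 24 mm high; origin at the centre of its underside.
- piston: Bystander: small upright brass piston, 28 mm across, 68 mm high; origin at the centre of its underside.
- cylinder_barrel: Bystander: steel pump barrel with bores in its top, 80 mm across, 50 mm high; origin at the centre of its underside.
- flange: Bystander: dark round flange with a hub, 76 mm across, 26 mm high; origin at the centre of its underside.
- spray_can: Bystander: white can, 52 mm across, 90 mm high; origin at the centre of its underside.

How it is judged:
By the outcome, as a careful person would: the job done as asked, in the order asked, and still so for the second after the job is handed in, with the robot touching nothing.
It also fails if it takes over 67 s, if anything falls off the work surface, if the arm or the gripper's body presses on something with over 40 N, if the wrist force passes 120 N, or if a joint passes its speed limit or range.

## Working session

There is one attempt and no reset: what is moved stays moved. The work goes in short steps, each a Python script; the robot and the scene stay as the last script left them, time stands still between calls to the robot, and variables do not carry over. Pictures are saved under pics/ and viewed, at most 10 in all, crops included, and the job is handed in when it is done.

```bash
mkdir -p pics; ls; cat > h.py <<'E'
import numpy as np, cv2
from scipy.spatial.transform import Rotation as R
from plant import ctrl
def rot(q): return R.from_quat([q[1],q[2],q[3],q[0]])
def quat(r): q=r.as_quat(); return [q[3],q[0],q[1],q[2]]
def cloud(p):
    z=p["z_map"]; h,w=z.shape; f=h/2/np.tan(np.radians(p["fov_y"])/2)
    v,u=np.mgrid[:h,:w]
    X=np.stack([(u-p["cx"])/f*z,-(v-p["cy"])/f*z,-z],-1)
    return X@rot(p["orientation"]).as_matrix().T+np.array(p["xyz"])
def save(p,n): cv2.imwrite("pics/"+n,p["image"][...,::-1])
E
python3 - <<'E'
from h import *
for n in ("scene","side"):
    p=ctrl.camera(n); save(p,n+"0.png")
    print(n,{k:v for k,v in p.items() if k not in("image","z_map")})
    for t in "block stage rear_stop slide_knob bearing_ring tape_roll piston cylinder_barrel flange spray_can".split():
        print(t,[(np.round(d["position"],4).tolist(),round(d["score"],2)) for d in ctrl.pinpoint(p,t)[:2]])
print(ctrl.current_clock())
E
```

```text
pics
scene {'fov_y': 54.27310863418315, 'cx': 320.9843554546768, 'cy': 201.40701944403602, 'xyz': array([ 0.94241918, -0.70260908,  0.64753052]), 'orientation': array([0.85690866, 0.44924692, 0.10817755, 0.2284346 ]), 'shot': 1}
block [([0.5008, 0.1992, -0.0032], 0.66)]
stage [([0.5999, -0.1821, 0.0221], 0.59), ([0.5888, -0.1412, -0.0019], 0.57)]
rear_stop [([0.6019, -0.1841, 0.0209], 0.66)]
slide_knob [([0.4691, -0.1396, 0.0803], 0.56)]
bearing_ring [([0.4716, -0.1412, 0.0796], 0.72), ([0.4126, 0.0722, 0.0056], 0.52)]
tape_roll [([0.563, 0.4371, 0.0002], 0.78)]
piston [([0.6987, 0.3023, 0.0005], 0.66)]
cylinder_barrel [([0.7299, 0.2115, 0.0029], 0.83)]
flange [([0.4681, -0.1424, 0.0821], 0.67), ([0.4251, 0.4128, -0.0043], 0.6)]
spray_can [([0.4766, -0.4263, -0.0047], 0.72), ([0.5627, 0.4366, 0.0014], 0.53)]
side {'fov_y': 45.81120252810467, 'cx': 304.5347462213701, 'cy': 208.50636351799056, 'xyz': array([ 0.4668862 , -0.73294855,  0.99224909]), 'orientation': array([ 0.9367519 ,  0.34363274, -0.02604961, -0.06110509]), 'shot': 2}
block [([0.5015, 0.2004, -0.0012], 0.85)]
stage [([0.5886, -0.1479, -0.0077], 0.76), ([0.4701, -0.1387, 0.0814], 0.73)]
rear_stop [([0.6002, -0.1825, 0.0202], 0.64)]
slide_knob [([0.4666, -0.1389, 0.0846], 0.76), ([0.5603, 0.4315, 0.0019], 0.5)]
bearing_ring [([0.4119, 0.0718, -0.001], 0.56), ([0.5605, 0.4336, -0.0], 0.44)]
tape_roll [([0.5639, 0.4332, 0.0011], 0.97), ([0.4244, 0.417, 0.0016], 0.26)]
piston [([0.7035, 0.3029, -0.0003], 0.54)]
cylinder_barrel [([0.7285, 0.2093, 0.0027], 0.85)]
flange [([0.4271, 0.4183, 0.0057], 0.87)]
spray_can []
1.1
```

View pics/scene0.png

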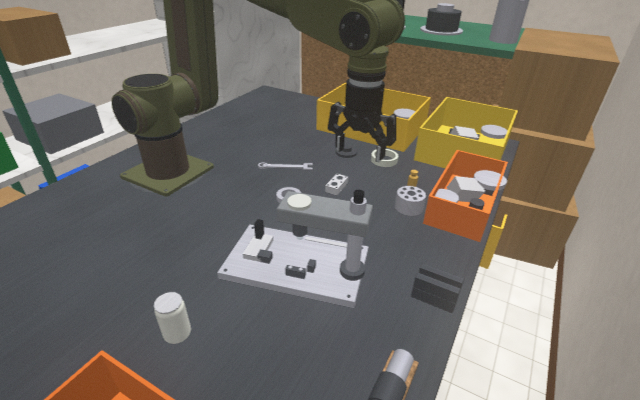

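View pics/side0.png

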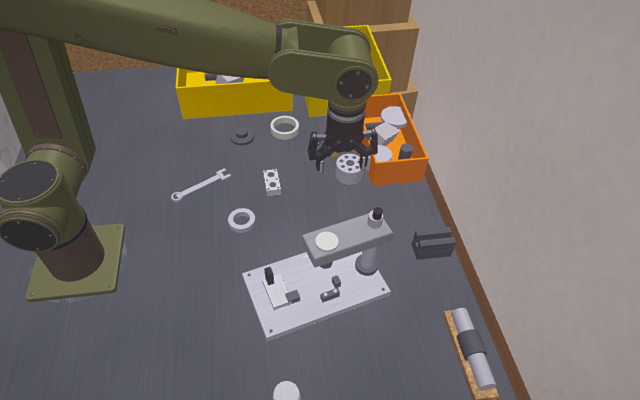

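The pictures show the block at (337,184) in the scene view and (272,181) in the side view. The stage is at (295,262) in the scene view, with its knob at (259,228), nose at (265,256), rear stop at (296,271) and side stop at (311,266). The bridge arm is at (325,208). Next I'll measure the geometry from depth.

```bash
cat >> h.py <<'E'
def rect(P):
    (c,s,a)=cv2.minAreaRect((P[:,:2]*1000).astype(np.float32))
    if s[0]<s[1]: s=s[::-1]; a+=90
    a=(a+90)%180-90   # yaw of the long side
    return np.array(c)/1000,np.array(s),a
E
python3 - <<'E'
from h import *
allp=[]
for n in ("scene","side"):
    p=ctrl.camera(n); C=cloud(p); np.save(n+".npy",C)
    m=ctrl.masks_of(p,"block")[0]; B=C[m["pixels"]&(p["z_map"]>0)]
    zt=np.median(B[B[:,2]>0.018,2]); T=B[abs(B[:,2]-zt)<0.004]
    print(n,"block",m["score"],len(B),zt,rect(T))
    Q=C.reshape(-1,3); 
    S=Q[(abs(Q[:,2]-0.02)<0.004)&(np.hypot(Q[:,0]-.6,Q[:,1]+.15)<0.23)]
    # keep biggest connected comp on 4mm grid
    g=np.zeros((150,150),np.uint8); ij=((S[:,:2]-[.3,-.45])/0.004).astype(int); g[ij[:,0],ij[:,1]]=1
    k,l,st,_=cv2.connectedComponentsWithStats(cv2.morphologyEx(g,cv2.MORPH_CLOSE,np.ones((3,3)))); b=1+np.argmax(st[1:,4])
    S=S[l[ij[:,0],ij[:,1]]==b]; print("stage",len(S),np.median(S[:,2]),rect(S)); allp.append(S)
    bench=Q[(abs(Q[:,2])<0.01)&(np.hypot(Q[:,0]-.5,Q[:,1])<0.4)]; print("bench z",np.median(bench[:,2]))
print("both",rect(np.vstack(allp)))
E
```

```text
scene block 0.69 160 0.019349181976271335 (array([0.40014038, 0.07798257]), array([72.67767334, 47.416008  ]), 69.73655700683594)
stage 5649 0.020657360832500027 (array([ 0.57914417, -0.14638712]), array([315.78109741, 182.54876709]), 14.499382019042969)
bench z 0.000719439586549131
side block 0.59 372 0.025381413157779253 (array([0.50345108, 0.19717412]), array([85.26189423, 39.93901443]), -87.44374799728394)
stage 5830 0.020801412476059156 (array([ 0.57706891, -0.1472112 ]), array([310.44512939, 182.37084961]), 14.634528160095215)
bench z 0.0009653052487110236
both (array([ 0.57921143, -0.14639276]), array([315.61108398, 182.87200928]), 14.634528160095215)
```

```bash
cat >> h.py <<'E'
A=np.radians(-75.43); O=np.array([0.5925,-0.143])
def tostage(P):
    d=P[...,:2]-O; c,s=np.cos(A),np.sin(A)
    return np.stack([d[...,0]*c+d[...,1]*s,-d[...,0]*s+d[...,1]*c,P[...,2]],-1)
def toworld(p):
    c,s=np.cos(A),np.sin(A); return np.array([O[0]+p[0]*c-p[1]*s,O[1]+p[0]*s+p[1]*c,p[2]])
def tool(yaw,tilt,flip=False):
    # tool z: down, leaning so the body lies to -x of direction yaw ; tool y across
    z=np.array([np.cos(yaw)*np.sin(tilt),np.sin(yaw)*np.sin(tilt),-np.cos(tilt)])
    y=np.array([-np.sin(yaw),np.cos(yaw),0])*(-1 if flip else 1)
    return quat(R.from_matrix(np.stack([np.cross(y,z),y,z],1)))
E
python3 - <<'E'
from h import *
for n in ("scene","side"):
    S=tostage(np.load(n+".npy").reshape(-1,3))*1000
    def box(nm,x0,x1,y0,y1,z0,z1):
        P=S[(S[:,0]>x0)&(S[:,0]<x1)&(S[:,1]>y0)&(S[:,1]<y1)&(S[:,2]>z0)&(S[:,2]<z1)]
        if len(P): print(n,nm,len(P),np.round(np.percentile(P,[2,98],axis=0),1).tolist(), [tuple(np.round(v,1)) if np.ndim(v) else round(v,1) for v in rect(P/1000)])
    box("plateEdges",-150,150,-250,200,16,24)
    box("rear",20,80,-35,19,37,44); box("sidestop",-5,45,19,50,37,44); box("nose",0,50,-110,-60,37,44)
    box("carriage",-60,50,-170,-90,33,37.5);box("knob",-60,0,-170,-90,76,84); box("bridgearm",-60,80,-60,160,160,200)
for f in (0,1):
  for t in (35,40,45):
    for nm,p,yaw in (("pick",[.5015,.222,.017],np.radians(-87.4)),("pre",toworld([-.12,0,.06]),A),("home",toworld([-.022,0,.037]),A)):
        for hf in (0,1):
            pass
        q=ctrl.ik(list(p),tool(yaw,np.radians(t),f)); print(f,t,nm,None if q is None else np.round(q,2).tolist())
E
```

```text
scene plateEdges 5743 [[-85.2, -165.3, 17.9], [88.4, 133.6, 23.0]] [(np.float64(-0.0), np.float64(-0.0)), (np.float64(315.4), np.float64(183.2)), -89.8]
scene rear 103 [[41.4, -21.8, 37.6], [57.4, 17.6, 43.5]] [(np.float64(0.0), np.float64(-0.0)), (np.float64(41.0), np.float64(16.8)), -87.0]
scene sidestop 55 [[10.8, 20.6, 37.6], [33.8, 34.5, 42.5]] [(np.float64(0.0), np.float64(0.0)), (np.float64(33.2), np.float64(14.6)), 0.5]
scene nose 120 [[2.5, -108.6, 37.1], [33.3, -68.2, 42.9]] [(np.float64(0.0), np.float64(-0.1)), (np.float64(42.5), np.float64(34.0)), 87.3]
scene carriage 283 [[-44.6, -132.4, 34.0], [33.0, -91.1, 37.4]] [(np.float64(-0.0), np.float64(-0.1)), (np.float64(81.1), np.float64(43.8)), 0.7]
scene knob 51 [[-45.3, -125.4, 76.4], [-22.9, -110.4, 82.3]] [(np.float64(-0.0), np.float64(-0.1)), (np.float64(24.3), np.float64(15.0)), 0.0]
scene bridgearm 2767 [[-21.9, -36.3, 161.5], [43.9, 141.8, 198.4]] [(np.float64(0.0), np.float64(0.1)), (np.float64(185.2), np.float64(72.5)), -89.8]
side plateEdges 5830 [[-84.5, -167.4, 17.0], [89.1, 126.1, 23.7]] [(np.float64(0.0), np.f
[... 1037 characters left out ...]
0.79, 0.87, 0.21]
0 40 pick [0.59, 0.41, 1.85, -0.6, 1.34, 0.82]
0 40 pre [0.16, 0.16, 2.06, -0.84, 1.03, 0.4]
0 40 home [-0.02, 0.22, 2.04, -0.91, 0.9, 0.33]
0 45 pick [0.61, 0.45, 1.82, -0.65, 1.4, 0.85]
0 45 pre [0.19, 0.19, 2.06, -0.94, 1.07, 0.49]
0 45 home [0.01, 0.24, 2.05, -1.03, 0.93, 0.44]
1 35 pick [0.56, 0.37, 1.87, -0.55, 1.28, -2.37]
1 35 pre [0.13, 0.14, 2.06, -0.74, 1.0, -2.84]
1 35 home None
1 40 pick [0.59, 0.41, 1.85, -0.6, 1.34, -2.32]
1 40 pre [0.16, 0.16, 2.06, -0.84, 1.03, -2.74]
1 40 home [-0.02, 0.22, 2.04, -0.91, 0.9, -2.81]
1 45 pick [0.61, 0.45, 1.82, -0.65, 1.4, -2.29]
1 45 pre [0.19, 0.19, 2.06, -0.94, 1.07, -2.65]
1 45 home [0.01, 0.24, 2.05, -1.03, 0.93, -2.7]
```

```bash
python3 - <<'E'
from h import *
yaw=np.radians(-87.4); t=np.radians(40); q=tool(yaw,t)
xd=np.array([np.cos(yaw),np.sin(yaw),0]); zd=xd*np.sin(t)+[0,0,-np.cos(t)]
tcp=np.array([.5025,.199,0.016])-0.022*xd
ctrl.move_gripper(0.085)
ctrl.goto(list(tcp-0.12*zd),q)
print(ctrl.servo_line(list(tcp),vel=0.1,force_limit=8),ctrl.current_eef_pos(),tcp)
ctrl.move_gripper(0.03,40); print("w",ctrl.current_gripper_width(),ctrl.current_gripper_force(),ctrl.current_force())
ctrl.servo_line(list(tcp+[0,0,0.09]),vel=0.1)
print("w",ctrl.current_gripper_width(),ctrl.current_force(),ctrl.current_moment())
a=ctrl.camera("wrist");b=ctrl.camera("side");save(b,"side1.png");save(a,"wrist1.png")
cv2.imwrite("pics/lift.png",cv2.resize(np.hstack([a["image"],b["image"]])[...,::-1],(800,250)))
print(ctrl.current_clock())
E
```

```text
False [0.50202901 0.22156466 0.01663699] [0.50150201 0.22097735 0.016     ]
w 0.039419630489645315 41.64286494255066 [-0.55151163  2.83450195  1.01191417]
w 0.03929652367964958 [-0.09724832 -0.0193549  -2.21587868] [ 0.57328882  0.07252085 -0.04935662]
5.8667
```

View pics/lift.png

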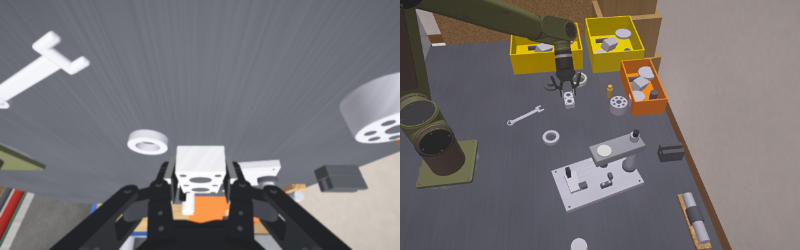

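The lifted block sits between the pads at (200,168) in the wrist view and (570,97) in the side view. I'll measure its pose in the grip from depth.

```bash
cat >> h.py <<'E'
def held(xd):
    """block pose relative to TCP in frame (xd, yd, z): front end, y centre, top, pitch, yaw"""
    p=ctrl.camera("wrist"); C=cloud(p); tcp=np.array(ctrl.current_eef_pos())
    m=ctrl.masks_of(p,"block"); print("mask",[(round(k["score"],2),int(k["pixels"].sum())) for k in m[:2]])
    yd=np.array([-xd[1],xd[0],0]); P=(C[m[0]["pixels"]&(p["z_map"]>0)]-tcp)@np.stack([xd,yd,[0,0,1]],1)
    P=P[(abs(P[:,1])<.03)&(abs(P[:,2])<.04)&(P[:,0]>0.0)&(P[:,0]<.09)]
    T=P[P[:,2]>-0.004]
    for _ in range(4):
        c=np.linalg.lstsq(np.c_[T[:,:2],np.ones(len(T))],T[:,2],rcond=None)[0]
        r=P[:,2]-np.c_[P[:,:2],np.ones(len(P))]@c; T=P[abs(r)<.0025]
    print("n",len(P),len(T),"pitch/roll deg",np.degrees(np.arctan(c[:2])),"top at tcp",c[2],"lo",np.percentile(T,1,axis=0),"hi",np.percentile(T,99,axis=0),rect(T))
E
python3 - <<'E'
from h import *
yaw=np.radians(-87.4); held(np.array([np.cos(yaw),np.sin(yaw),0]))
E
```

```text
mask [(0.6, 5607)]
n 1347 1347 pitch/roll deg [-0.01914397 -0.05536661] top at tcp 0.006766919706252507 lo [ 0.00034204 -0.01895164  0.00614512] hi [0.05879373 0.01933577 0.00748479] (array([0.03004698, 0.00016807]), array([60.01934814, 39.3362999 ]), -0.2222747802734375)
```

```bash
python3 - <<'E'
from h import *
q=tool(A,np.radians(40))
def st(): return np.round(tostage(np.array(ctrl.current_eef_pos()))*1000,2).tolist()
def go(x,y,z,v=.1,f=None):
    r=ctrl.servo_line(toworld(np.array([x,y,z])/1000).tolist(),vel=v,force_limit=f)
    F=np.array(ctrl.current_force()); c,s=np.cos(A),np.sin(A)
    print(r,st(),"F",np.round([F[0]*c+F[1]*s,-F[0]*s+F[1]*c,F[2]],1)); return r
ctrl.goto(toworld([-.2,-.003,.10]).tolist(),q)
go(-110,-3,60,.15); go(-57,-3,45,.08)
held(np.array([np.cos(A),np.sin(A),0]))
go(-57,-3,35,.015,4)
z=st()[2]+1.2
go(-57,-3,z,.02)
go(-27,-3,z,.03,6)
go(-27,3.5,z,.008,3)
print(ctrl.current_clock())
E
```

```text
False [-110.49, -2.48, 60.23] F [-0.3  0.7 -1.6]
False [-56.92, -3.05, 44.94] F [ 0.9 -0.4 -2. ]
mask [(0.63, 5387)]
n 1270 1270 pitch/roll deg [-0.10632892  0.02436861] top at tcp 0.006777957503242421 lo [ 0.00044811 -0.01824486  0.00618065] hi [0.0586576  0.01884696 0.00748374] (array([0.03047998, 0.00050307]), array([60.7533226 , 38.31162643]), -0.23828125)
True [-57.1, -3.06, 36.36] F [-1.2  0.8  3.1]
False [-57.15, -3.57, 36.89] F [-0.2  0.6 -3.5]
False [-27.1, -2.99, 37.52] F [-0.  -0.7 -1.7]
True [-27.47, -1.75, 36.42] F [-1.   1.6  2.1]
10.9083
```

```bash
cat >> h.py <<'E'
def st(): return np.round(tostage(np.array(ctrl.current_eef_pos()))*1000,2).tolist()
def go(x,y,z,v=.1,f=None):
    r=ctrl.servo_line(toworld(np.array([x,y,z])/1000).tolist(),vel=v,force_limit=f)
    F=np.array(ctrl.current_force()); c,s=np.cos(A),np.sin(A)
    print(r,st(),"F",np.round([F[0]*c+F[1]*s,-F[0]*s+F[1]*c,F[2]],1)); return r
E
python3 - <<'E'
from h import *
go(-27.3,-2.5,39.5,.02); ctrl.wait(.2)
go(-27.3,4,39.5,.01,4)
y=st()[1]
go(-27.3,y-1.5,39.5,.01); ctrl.wait(.2); print(st(),ctrl.current_force())
print(ctrl.current_clock())
E
```

```text
False [-27.37, -2.73, 39.32] F [-0.3  0.5 -1.9]
True [-27.73, -1.72, 38.16] F [-0.4  1.  -1. ]
False [-27.33, -3.41, 39.35] F [ 0.3  0.8 -1.2]
[-27.31, -3.31, 39.39] [-0.48864554  0.07617257 -2.84498299]
12.3917
```

```bash
python3 - <<'E'
from h import *
c,s=np.cos(A),np.sin(A)
go(-27.3,-5,39.5,.01)
for y in np.arange(-4,3.1,.5):
    r=go(-27.3,y,39.5,.01,7); ctrl.wait(.15)
    F=np.mean([ctrl.current_force() for _ in range(3)],axis=0); print(" settled",st(),np.round([F[0]*c+F[1]*s,-F[0]*s+F[1]*c,F[2]],1))
    if r or -F[0]*s+F[1]*c<-3: break
print(ctrl.current_clock())
E
```

```text
False [-27.32, -5.13, 39.42] F [-0.5  0.1 -2.2]
False [-27.26, -3.89, 39.56] F [-0.  -0.7 -2.2]
 settled [-27.29, -3.97, 39.5] [-0.2  0.2 -1.9]
False [-27.3, -3.45, 39.52] F [ 0.5 -0.1 -1.6]
 settled [-27.3, -3.51, 39.49] [-0.2 -0.  -1.5]
False [-27.29, -2.96, 39.53] F [ 0.1  0.5 -1.8]
 settled [-27.3, -2.97, 39.52] [-0.1 -0.2 -2.9]
False [-27.29, -2.47, 39.5] F [ 0.4 -0.2 -1.8]
 settled [-27.31, -2.51, 39.49] [-0.6  0.2 -1.9]
False [-27.3, -1.96, 39.51] F [ 0.1 -0.4 -1.3]
 settled [-27.3, -2.02, 39.47] [-0.   0.1 -2.1]
False [-27.33, -1.42, 39.53] F [ 0.8  0.5 -2.2]
 settled [-27.3, -1.51, 39.47] [-0.7 -0.1 -2. ]
False [-27.32, -1.1, 39.41] F [-0.4  0.3 -1.9]
 settled [-27.31, -1.04, 39.47] [-0.   0.3 -1.5]
False [-27.31, -0.97, 39.37] F [-0.8 -1.8 -0.8]
 settled [-27.33, -0.96, 39.36] [-1.8 -2.6 -0.3]
False [-27.31, -0.86, 39.28] F [-2.6 -5.   0.8]
 settled [-27.33, -0.87, 39.3] [-2.2 -4.4  1.1]
16.3167
```

```bash
cat >> h.py <<'E'
def F3(n=4):
    c,s=np.cos(A),np.sin(A); F=np.mean([ctrl.current_force() for _ in range(n)],axis=0)
    return np.array([F[0]*c+F[1]*s,-F[0]*s+F[1]*c,F[2]])
def step(p,q,d,test,wait=.12):
    """creep from p to q (mm, stage) in steps of d until test(F)"""
    p,q=np.array(p,float),np.array(q,float); n=int(np.ceil(np.linalg.norm(q-p)/d))
    for k in range(1,n+1):
        t=p+(q-p)*k/n
        r=ctrl.servo_line(toworld(t/1000).tolist(),vel=.012,force_limit=12); ctrl.wait(wait); F=F3()
        if r or test(F): print("hit",end=" "); break
    print(np.round(t,2),st(),np.round(F,1)); return t
E
python3 - <<'E'
from h import *
y=-2.05
go(-27.3,y,39.5,.01); go(-27.3,y,38,.02); go(-21.5,y,38,.02,8)
t=step([-21.5,y,38],[-10,y,38],.5,lambda F:F[0]<-4)
x=t[0]
t=step([x,y,38],[x,y,35.5],.3,lambda F:F[2]>1.5)
t=step(t,[x+2,y,t[2]],.3,lambda F:F[0]<-6)
print(ctrl.current_clock())
a=ctrl.camera("scene");b=ctrl.camera("side")
cv2.imwrite("pics/home.png",np.hstack([cv2.resize(a["image"][190:310,200:400],(400,240)),cv2.resize(b["image"][210:330,220:420],(400,240))])[...,::-1])
E
```

```text
False [-27.27, -1.42, 39.76] F [-0.2 -0.8 -1.5]
False [-27.35, -1.95, 37.86] F [-0.4  0.  -1.9]
False [-21.33, -2.1, 38.0] F [ 0.1 -0.3 -1.6]
hit [-19.5   -2.05  38.  ] [-19.76, -2.06, 37.91] [-4.  -1.7 -0.7]
hit [-19.5   -2.05  37.17] [-19.78, -1.94, 37.43] [-4.6 -0.7  1.8]
hit [-19.21  -2.05  37.17] [-19.71, -1.98, 37.4] [-7.  -1.3  1.3]
20.3
```

View pics/home.png

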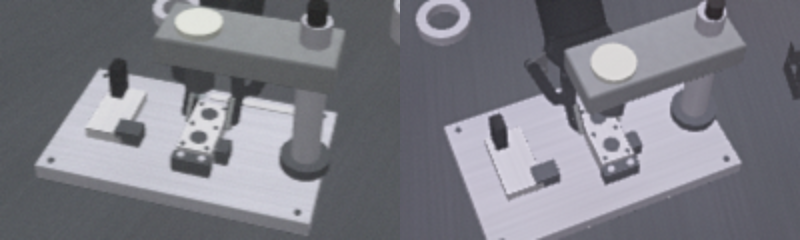

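The block is at (205,140) in the left crop, flush with the dark rear stop and beside the side stop at (222,150); the slide nose is still well back. Next I'll release and check.

```bash
cat >> h.py <<'E'
def check():
    for n in ("scene","side"):
        p=ctrl.camera(n); S=tostage(cloud(p))*1000; ok=p["z_map"]>0
        m=ctrl.masks_of(p,"block"); 
        if m:
            P=S[m[0]["pixels"]&ok]; P=P[(abs(P[:,2]-45)<4)]
            print(n,"block",round(m[0]["score"],2),len(P),np.round(np.percentile(P,[2,50,98],axis=0),1).tolist(),[np.round(v,3) for v in rect(P/1000)])
        for k in ("block","slide_knob","rear_stop"):
            d=ctrl.pinpoint(p,k); print("  ",k,[(np.round(tostage(e["position"])*1000,1).tolist(),round(e["score"],2)) for e in d[:2]])
E
python3 - <<'E'
from h import *
ctrl.move_gripper(0.065); print(ctrl.current_gripper_width(),np.round(F3(),1))
x,y,z=st()
go(x-20,y,z+2,.05,8); go(x-85,y,z+15,.1,8)
held(np.array([np.cos(A),np.sin(A),0])) if 0 else None
a=ctrl.camera("wrist"); cv2.imwrite("pics/wrist2.png",a["image"][...,::-1])
S=tostage(cloud(a))*1000; m=ctrl.masks_of(a,"block")[0]
P=S[m["pixels"]&(a["z_map"]>0)]; P=P[abs(P[:,2]-44)<4]; print("wrist",m["score"],len(P),np.round(np.percentile(P,[1,50,99],axis=0),1).tolist(),rect(P/1000))
Q=S.reshape(-1,3); 
for nm,x0,x1,y0,y1 in (("rear",36,70,-40,40),("sidestop",5,36,19,40)):
    B=Q[(Q[:,0]>x0)&(Q[:,0]<x1)&(Q[:,1]>y0)&(Q[:,1]<y1)&(abs(Q[:,2]-40)<2.5)]; print(nm,len(B),np.round(np.percentile(B,[2,98],axis=0),1).tolist() if len(B) else "")
check(); print(ctrl.current_clock())
E
```

```text
0.06516972457288327 [ 0.6 -0.9  0.5]
False [-39.17, -1.73, 39.58] F [-0.1  0.7  0.2]
False [-103.73, -1.88, 52.48] F [-0.  -0.7  0.8]
wrist 0.57 1079 [[-38.2, -21.0, 40.1], [-16.1, -1.7, 43.0], [37.9, 17.3, 44.0]] (array([ 0.00056336, -0.00178828]), array([79.08305359, 39.19298172]), -0.42596435546875)
rear 10 [[42.2, -23.4, 38.2], [54.1, 19.8, 41.2]]
sidestop 106 [[11.5, 19.6, 37.7], [32.9, 33.5, 39.3]]
scene block 0.58 437 [[-34.8, -19.7, 41.7], [6.6, 0.2, 44.7], [41.3, 19.0, 47.0]] [array([ 0.003, -0.001]), array([80.344, 40.891]), np.float64(-0.432)]Traceback (most recent call last):
  File "<stdin>", line 12, in <module>
  File "h.py", line 63, in check
    d=ctrl.pinpoint(p,k); print("  ",k,[(np.round(tostage(e["position"])*1000,1).tolist(),round(e["score"],2)) for e in d[:2]])
                                                  ~~~~~~~^^^^^^^^^^^^^^^
  File "h.py", line 19, in tostage
    d=P[...,:2]-O; c,s=np.cos(A),np.sin(A)
      ~^^^^^^^^
TypeError: list indices must be integers or slices, not tuple
```

View pics/wrist2.png

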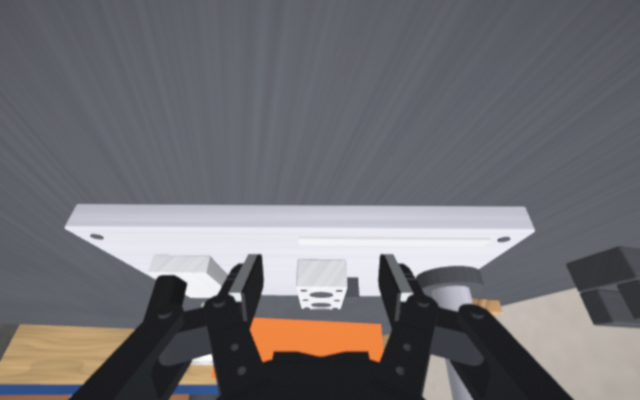

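The wrist view shows the block released on the plate at (321,285), square to the stage edge, with the side stop at (352,287) and the knob carriage at (185,265). I'll give it a gentle nudge from behind to seat it, then move to the knob.

```bash
sed -i 's/def tostage(P):/def tostage(P):\n    P=np.asarray(P)/' h.py; python3 - <<'E'
from h import *
go(-90,-2,52,.1); ctrl.move_gripper(0.0); go(-80,-2,39,.05,8); go(-62,-2,39,.04,6)
t=step([-62,-2,39],[-46,-2,39],.6,lambda F:F[0]<-5)
x=st()[0]; go(x-25,-2,42,.06); go(-100,-2,60,.15)
check(); print(ctrl.current_clock())
E
```

```text
False [-89.44, -2.22, 51.94] F [ 0.4 -0.1 -0. ]
False [-79.77, -2.39, 38.47] F [-0.7  0.3  0.6]
False [-61.8, -2.06, 39.04] F [-0.   0.3 -1. ]
hit [-49.56  -2.    39.  ] [-50.3, -1.97, 38.91] [-7.8 -0.8  3.5]
False [-75.49, -1.87, 42.09] F [ 0.5 -0.2  0.3]
False [-100.06, -1.37, 60.64] F [ 0.8  0.8 -0.5]
scene block 0.91 449 [[-35.7, -20.1, 41.7], [5.4, -0.0, 44.8], [41.6, 18.6, 47.0]] [array([ 0.002, -0.   ]), array([81.208, 40.778]), np.float64(0.159)]
   block [([1.5, 1.3, 17.5], 0.92)]
   slide_knob [([-35.1, -120.0, 83.2], 0.79)]
   rear_stop [([40.8, -1.6, 21.6], 0.55)]
side block 0.78 420 [[-29.4, -20.8, 41.4], [10.8, -3.7, 44.9], [42.2, 17.9, 48.2]] [array([ 0.004, -0.001]), array([81.018, 41.336]), np.float64(-0.507)]
   block [([2.0, -4.0, 17.0], 0.59), ([5.0, -3.9, -5.8], 0.17)]
   slide_knob [([-33.9, -117.0, 83.1], 0.92)]
   rear_stop [([40.0, -1.9, 18.9], 0.52)]
33.5083
```

```bash
python3 - <<'E'
from h import *
go(-110,-119.5,110,.2); ctrl.move_gripper(0.05,20)
go(-60,-119.5,96,.12,8); go(-36,-119.5,68,.08,8)
ctrl.move_gripper(0.008,20); print("w",ctrl.current_gripper_width(),st(),np.round(F3(),1))
y=st()[1]
r=go(-36,y+40,68,.06,12); print(np.round(F3(),1))
if not r:
    r=go(-36,y+60,68,.02,9)
    print(np.round(F3(),1),st())
print("w",ctrl.current_gripper_width(),ctrl.current_clock())
check()
E
```

```text
False [-109.95, -118.92, 110.27] F [-0.7  0.7  0.2]
False [-59.97, -119.62, 95.99] F [-0.2  0.5  0.6]
False [-35.97, -119.59, 67.81] F [0.5 0.7 0.3]
w 0.015382964186628415 [-36.09, -119.17, 68.53] [-2.2 -2.1  3. ]
False [-36.17, -78.09, 68.5] F [-5.1  1.9  3.7]
[-5.1  1.9  3.7]
True [-36.21, -73.48, 68.51] F [-3.  -2.   4.8]
[-3.  -2.   4.8] [-36.21, -73.48, 68.51]
w 0.015477647913905372 37.75
scene block 0.66 421 [[-36.2, -17.8, 42.0], [3.6, 0.8, 44.7], [41.0, 18.8, 47.2]] [array([0.003, 0.   ]), array([81.264, 39.02 ]), np.float64(1.32)]
   block [([5.6, -0.0, 15.8], 0.89)]
   slide_knob [([-35.6, -73.5, 80.6], 0.9)]
   rear_stop [([43.1, -2.2, 23.0], 0.78)]
side block 0.78 424 [[-31.2, -20.8, 41.5], [10.9, -3.5, 45.1], [42.6, 18.0, 48.4]] [array([ 0.005, -0.001]), array([82.168, 40.886]), np.float64(-1.104)]
   block [([0.5, -2.2, 20.5], 0.95)]
   slide_knob [([-37.8, -71.9, 80.0], 0.75)]
   rear_stop [([40.5, -2.6, 20.8], 0.48)]
```

```bash
python3 - <<'E'
from h import *
x,y,z=st()
t=step([x,y,68],[x,y+5,68],.5,lambda F:F[1]<-14,.1)
ctrl.wait(.3); print(st(),np.round(F3(),1),ctrl.current_gripper_width(),ctrl.current_clock())
E
```

```text
hit [-36.25 -70.97  68.  ] [-36.21, -73.36, 68.43] [ -6.4 -14.1  15.5]
[-36.19, -73.39, 68.42] [ -6.5 -13.6  15.7] 0.01564369711795925 40.3
```

```bash
python3 - <<'E'
from h import *
go(-36.2,-73.3,68.5,.02); ctrl.move_gripper(0.045)
go(-62,-73.3,99,.1,8); go(-130,-73.3,160,.2)
S=[]
for n in ("scene","side"):
    p=ctrl.camera(n); c=p["image"]; save(p,n+"3.png"); Q=tostage(cloud(p)).reshape(-1,3)*1000
    for nm,x0,x1,y0,y1,z0,z1 in (("knob",-60,-10,-100,-50,76,84),("nose",12,34,-45,-19,37,42),("sidestop",10,36,19,45,37,42),("block",-50,50,-24,24,43,48),("blockfront",16,34,-24,24,43,48),("blockrear",-36,-20,-24,24,43,48)):
        B=Q[(Q[:,0]>x0)&(Q[:,0]<x1)&(Q[:,1]>y0)&(Q[:,1]<y1)&(Q[:,2]>z0)&(Q[:,2]<z1)]
        print(n,nm,len(B),np.round(np.percentile(B,[2,50,98],axis=0),1)[:,:2].tolist() if len(B) else "")
    S.append(cv2.resize(c[190:310,200:400] if n=="scene" else c[210:330,220:420],(800,480),interpolation=cv2.INTER_CUBIC))
cv2.imwrite("pics/fin_a.png",S[0][...,::-1]); cv2.imwrite("pics/fin_b.png",S[1][...,::-1])
check(); print(ctrl.current_clock())
E
```

```text
False [-36.23, -73.49, 68.52] F [-2.  -3.8  5.9]
False [-62.2, -73.1, 99.27] F [ 0.8 -0.7 -0.4]
False [-129.83, -73.72, 159.17] F [ 0.5  0.1 -0.2]
scene knob 53 [[-45.4, -78.9], [-31.7, -71.3], [-22.3, -64.3]]
scene nose 65 [[12.6, -44.3], [23.6, -34.2], [33.2, -23.9]]
scene sidestop 47 [[11.3, 20.4], [24.7, 28.1], [32.9, 34.5]]
scene block 420 [[-35.6, -19.9], [6.0, -0.5], [41.8, 18.3]]
scene blockfront 101 [[16.2, -19.8], [25.1, -0.6], [33.5, 18.1]]
scene blockrear 75 [[-35.3, -19.8], [-27.7, -0.8], [-20.5, 18.6]]
side knob 63 [[-44.1, -80.1], [-31.5, -72.9], [-21.4, -64.9]]
side nose 62 [[13.3, -44.8], [24.2, -33.1], [33.8, -21.0]]
side sidestop 34 [[11.5, 21.4], [23.6, 27.5], [33.8, 33.8]]
side block 364 [[-31.0, -20.4], [12.8, -3.5], [42.8, 18.1]]
side blockfront 102 [[16.1, -20.4], [24.9, -1.5], [33.0, 18.3]]
side blockrear 27 [[-35.1, -20.5], [-25.7, -14.1], [-20.6, 1.8]]
scene block 0.59 424 [[-35.4, -19.0, 42.3], [4.7, 0.1, 44.8], [40.8, 18.6, 46.9]] [array([0.002, 0.   ]), array([81.878, 41.305]), np.float64(0.048)]
   block [([2.4, -1.5, 17.6], 0.69)]
   slide_knob [([-34.5, -77.5, 79.9], 0.97), ([-255.8, -119.0, 1.4], 0.44)]
   rear_stop [([36.8, -2.4, 20.4], 0.57)]
side block 0.93 418 [[-28.9, -20.6, 41.6], [11.5, -3.5, 45.2], [42.5, 17.4, 48.4]] [array([ 0.004, -0.001]), array([78.818, 40.009]), np.float64(-0.123)]
   block [([1.3, -1.2, 20.0], 0.7)]
   slide_knob [([-36.8, -73.4, 83.3], 0.61)]
   rear_stop [([42.1, -1.0, 20.6], 0.53)]
42.7167
```

View pics/fin_a.png

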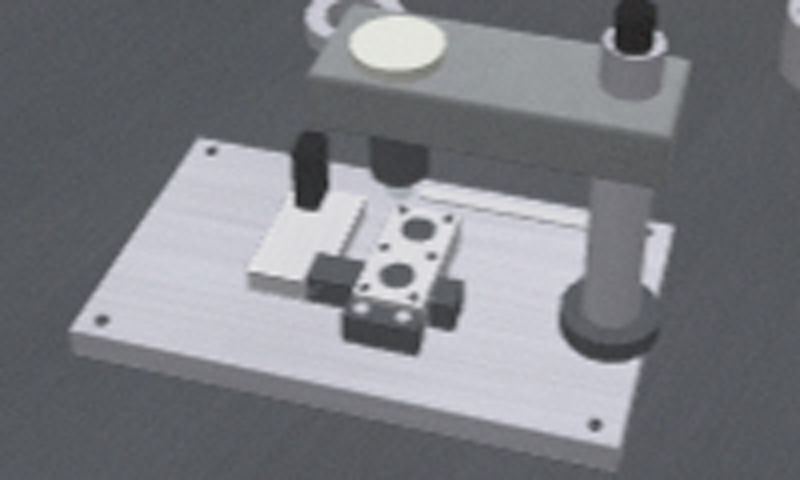

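View pics/fin_b.png

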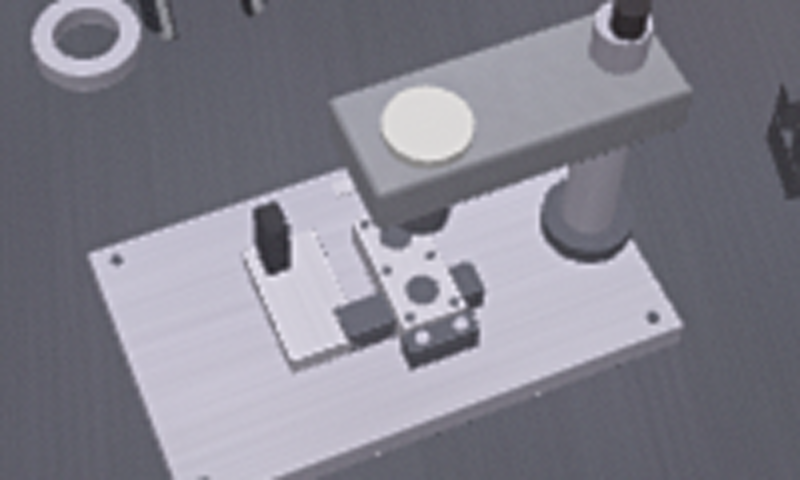

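The block at (408,255) in the first crop lies flat and square against the dark rear stop at (385,325). The nose at (335,278) is beside it and the side stop at (445,300) is on its other side. The slide is at its end stop and the gripper is clear.

```bash
python3 -c "
from plant import ctrl
print(ctrl.sign_off())"
```

```text
the job is handed in; nothing more can be done
None
```

The job is handed in: the valve block sits flat and square against the rear stop between the side stops, the slide is pushed to a hard stop that matches its end stop, and no contact with the bridge or other parts showed in the forces or pictures (about 43 s on the clock; the result of the judging was not shown).

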